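Lay the carton down in the taped bay

TASK

Push the tall standing carton over so that it falls flat, blue panel up, inside the yellow-taped bay on the steel counter, and let it come to rest there. Then push the lying carton gently along the bay until its end sits flush against the red stop bar. Never lift the carton or carry it, leave the tumbler, the pot and the jar where they stand, and finish with the robot clear of everything.

Things in the scene. Friction and masses are not known exactly. Their poses are not given: they have to be found in the camera images.
- carton: Brown cardboard carton 70 mm deep (x), 110 wide (y), 200 tall (z), 0.3 to 0.5 kg, standing loose on the counter; pushed low it may slide, not tip. Origin: centre of its underside. +x points out of its front face, towards the bay; the back (-x) face bears a blue panel. Pushed over, it turns about its front lower edge and lies on the front face, 70 mm high, its z axis towards the stop.
- foot_left (a point): Corner point of the carton's front face: lower edge, left (+y) side; the front face's lower edge is the one it turns about.
- foot_right (a point): Corner point of the carton's front face: lower edge, right (-y) side.
- head_left (a point): Corner point of the carton's front face: upper edge, left (+y) side. When the carton lies down this edge is the one that faces the stop, on the counter.
- head_right (a point): Corner point of the carton's front face: upper edge, right (-y) side.
- bay: Fixed bay outlined in flat yellow tape 20 mm wide, closed at its +x end by a fixed red stop bar 270 mm long (y), 25 thick, 30 high. Origin at counter height, x along the bay, z up. Stop face at x = +150 mm; tape inner edges at y = +/-115 and x = -150 mm, outer edges at y = +/-135 and x = -170 mm. The carton stands across the open (-x) end, front roughly towards the stop.
- tumbler: Blue plastic tumbler, 68 mm across, 100 mm high, loose, beside the bay; origin at centre of its underside. Leave alone.
- pot: Small aluminium pot, 84 mm across, 85 mm high, loose, beside the bay; origin at centre of its underside. Leave alone.
- jar: White jar with a red cap, 60 mm across, 90 mm high, loose, beside the bay; origin at centre of its underside. Leave alone.
Things that resemble listed ones, but are neither listed nor needed, are in the scene too. Several things have the shape of the carton; the one meant has the colours described above.

How it is judged (in metres and radians):
On the way, in this order (a step that is already met when the one before it is completed fails the run):
1. the carton lies flat and still on its front face, wholly within the taped bay, short of the stop (height (world z) of each of foot_left, foot_right, head_left, head_right below 0.012 m and y of foot_left in the frame of bay between -0.128 and 0.128 m and x of each of foot_left, foot_right, head_left, head_right in the frame of bay above -0.165 m and y of foot_right in the frame of bay between -0.128 and 0.128 m and y of head_left in the frame of bay between -0.128 and 0.128 m and y of head_right in the frame of bay between -0.128 and 0.128 m and x of each of head_left, head_right in the frame of bay below 0.158 m and linear speed of carton below 0.02 m/s and angular speed of carton below 0.1 rad/s and x of each of head_left, head_right in the frame of bay below 0.142 m), for 0.2 s.
2. the lying carton's end is flush against the stop (height (world z) of each of foot_left, foot_right, head_left, head_right below 0.012 m and y of foot_left in the frame of bay between -0.128 and 0.128 m and x of each of foot_left, foot_right, head_left, head_right in the frame of bay above -0.165 m and y of foot_right in the frame of bay between -0.128 and 0.128 m and y of head_left in the frame of bay between -0.128 and 0.128 m and y of head_right in the frame of bay between -0.128 and 0.128 m and x of head_left in the frame of bay between 0.142 and 0.158 m and x of head_right in the frame of bay between 0.142 and 0.158 m), for 0.2 s.
At the end, for the whole second after the job is handed in: The carton lies at rest on its front face, that face's corners under 12 mm high and inside the tape (13 mm onto the side tape, 15 mm onto the near tape still counts), both far corners within 8 mm of the stop; tumbler, pot and jar upright, within 20 mm of their starts (all of step 2 and linear speed of carton below 0.02 m/s and angular speed of carton below 0.1 rad/s and angle between each of tumbler, pot, jar's own z axis and vertical below 0.15 rad and distance of each of tumbler, pot, jar from where it was at the start of the episode below 0.02 m); the robot touches nothing.
It fails at once if the carton is lifted, carried or tipped the wrong way: a corner of its front lower edge is more than 25 mm above the counter (height (world z) of any of foot_left, foot_right above 0.025 m).
It fails at once if the robot presses the carton with more than 60 N (contact force between any of the fingers, the arm and carton above 60 N).
It fails at once if a bystander is shoved more than 20 mm or tipped (distance of any of tumbler, pot, jar from where it was at the start of the episode above 0.02 m or angle between any of tumbler, pot, jar's own z axis and vertical above 0.3 rad).
It also fails if it takes over 48 s, if anything falls off the work surface, if the arm or the gripper's body presses on something with over 40 N, if the wrist force passes 120 N, or if a joint passes its speed limit or range.

ROBOT

A 6-joint arm with a two-finger parallel gripper is mounted at the origin on the work surface. World frame = base frame: x ahead of the robot, y to its left, z up, the work surface at z = 0. Lengths are in mm, angles in rad, forces in N, time in s.
With the tool pointing down it reaches from about 350 to 775 mm from the base axis. Payload 7.3 kg.
Tool frame: the origin (TCP) lies between the finger pads; the fingertips stand 8 mm ahead of it and the grasp point (between the pads) lies 11 mm behind it; y points along the fingers, z is the direction in which the jaws open and shut, and the axes are right-handed (so a half turn about y gives the same grasp; the last joint's range is limited). The gripper opens to 92 mm and grips with 3 to 60 N. Pads are 19 mm wide; open, the fingers measure 130 mm over their backs; the gripper's body (75 mm by 190 mm) begins 47 mm behind the grasp point.
Start: joints at [1.116, 0.342, 1.524, -0, 1.275, -0.146], TCP at [159.541, 500.191, 234.741] pointing down, gripper open.
Joint ranges: [-2.53, 2.53], [-0.77, 2.02], [0.04, 2.7], [-1, 4.14], [0.28, 2.66], [-3.11, 3.11]. Speed limits (rad/s): [2.57, 2.57, 3.14, 3.14, 3.14, 3.14].

INTERFACE

Orientations are given as [roll, pitch, yaw] about the fixed x, y, z axes, in that order (R = Rz(yaw) Ry(pitch) Rx(roll)).
In Python, from plant import bot, vision, job gives the robot as it stands. The module is installed in compiled form; this text tells all that it offers.
- The arm moves only by the tool arm_command, never from a script. Its argument "deltas" is a list of rows, each a list of 4 numbers: the shift along the tool's x, y, z in m, then the turn about the tool's y in degrees. In form: [[x, y, z, twist], ...]. A call has 1 to 5 rows; each row shifts and turns the commanded pose from where the row before left it, along the tool's axes as they then stand; what a row does not reach is not made up. A row lasts 1/10 s, in which the tool goes at most 50 mm and 8.59 degrees, less where a joint would pass 70% of its speed; a pose out of reach is approached as far as the arm can. A call is refused whole if a number of a shift passes 0.05 or a number of a turn 8.59, either way. A call with a gripper value outside its range is refused whole. "claw" is the closure in counts, from 0 (fully open) to 255 (shut), set as the call begins (left out, the last holds). The fingers move at their own pace and stop on an object; the grip force is fixed at half the most. Time passes only in rows, so rows that do not move let the fingers close. It gives the time, the measured TCP pose, the force and the opening at its end, in the units of the state.
- bot.get_obs(): the state, without advancing time (a new reading comes with each control period).
- vision.capture(name): name is "side" or "top" or "wrist"; returns a dict with "img" (420x560x3 uint8, red, green, blue), "camera_matrix" (3x3 intrinsics, pixels), "world_to_cam" (4x4, takes a point from world to camera coordinates); the wrist camera has in their place "mount" (4x4, takes a point from camera to tool coordinates, whose origin is the TCP and whose axes are the tool frame's). Camera axes: x right, y down, z forward; pixel columns grow to the right and rows downward; lengths in mm; the calibration is good to about 2 mm. The wrist camera is an equidistant fisheye: a pixel r from the principal point sees the ray r / f radians off the axis. A picture is of the moment at which its call begins: read the wrist's pose just before it. There is no depth.
- job.close_job(): hands the job in, once; it reports no verdict.
Trained networks look in a picture, given as the dict that the camera call returned (one of the last four; its "shot" number tells which), for a name from the list of things; names that differ only in an ending like _2 or _b are one class to them, and where a whole thing is asked for, a point or a joint stands for the part that bears it (a point fixed in the world has none). Each returns a list of dicts, best first, with "confidence" (0 to 1); they miss things now and then, are a little off and sometimes report something else, mostly with a low value. They report only what shows in the picture. A call takes as long as a camera call. They do not tell look-alikes from the thing itself.
- vision.find_in(picture, name): "xyz" ([x, y, z] in mm, in the coordinates of the camera as it stood for that picture, good to about 4 mm: the middle of the surface that is visible of it).
- vision.regions_of(picture, name): "mask" (420x560 bool, what is visible of it).
The state is a dict: "time": time; "joint_positions": joint angles; "dq": joint speeds; "tau": joint torques, N m; "tool_pos": TCP position; "tcp_rot": TCP orientation; "contact_force": force on the tool from outside, world axes, zero at the start; "moment": the same for the moment, N m; "grip_width": finger opening in mm.
Only numpy, scipy, OpenCV 4.12 (cv2) and the standard library are available. Lean on these libraries where they do the work, as an engineer would, in place of code of your own. Each camera call takes 0.05 s, during which the arm holds its last target. There are 200 camera calls.

## Working session

There is one attempt and no reset: what is moved stays moved. The work goes in short steps, Python scripts to look and compute and a tool call to move; the robot and the scene stay as the last step left them, time stands still between calls to the robot, and variables do not carry over. Pictures are saved under pics/ and viewed, about 8 in all and at most 12, crops included, and the job is handed in when it is done.

Besides the shell and the picture viewer there is one more tool, called after "Call:" in YAML: its name, and indented under it one key for each argument. arm_command: Moves the arm, as the interface text tells. Its arguments: {"type":"object","properties":{"deltas":{"type":"array","items":{"type":"array","items":{"type":"number"}}},"claw":{"type":"number"}},"required":["deltas"]}

```bash
mkdir -p pics
cat > h.py <<'E'
import numpy as np,cv2
from plant import bot,vision,job
def cap(n,f=None):
    p=vision.capture(n)
    if f: cv2.imwrite('pics/'+f,p['img'][:,:,::-1])
    return p
def w(p,x):
    M=np.linalg.inv(np.array(p['world_to_cam'])); return (M@np.r_[x,1])[:3]
def ray(p,u,v,z):
    M=np.linalg.inv(np.array(p['world_to_cam'])); d=M[:3,:3]@np.linalg.inv(p['camera_matrix'])@np.array([u,v,1.]); o=M[:3,3]
    return o+d*(z-o[2])/d[2]
def pix(p,X):
    c=np.array(p['world_to_cam'])@np.r_[X,1]; q=np.array(p['camera_matrix'])@c[:3]; return q[:2]/q[2]
E
python3 - <<'E'
from h import *
o=bot.get_obs();print({k:np.round(v,3) for k,v in o.items()})
for n in('side','top'):
    p=cap(n,n+'1.png'); print(n, np.round(np.linalg.inv(p['world_to_cam'])[:3,3]))
    for t in('carton','foot_left','foot_right','head_left','head_right','bay','tumbler','pot','jar'):
        for r in vision.find_in(p,t)[:3]: print(t,round(r['confidence'],2),np.round(w(p,r['xyz'])),np.round(pix(p,w(p,r['xyz']))))
a=cv2.imread('pics/side1.png')
E
```

```text
{'time': np.float64(0.0), 'joint_positions': array([ 1.116,  0.343,  1.525, -0.   ,  1.275, -0.146]), 'dq': array([-0.002,  0.001, -0.003, -0.001,  0.002, -0.001]), 'tau': array([ 1.0000e-03, -4.3125e+01, -2.4422e+01,  7.2000e-02,  5.6000e-02,
       -0.0000e+00]), 'tool_pos': array([159.365, 499.806, 234.039]), 'tcp_rot': array([-1.572,  0.   , -0.309]), 'contact_force': array([ 0.714, -0.564,  0.739]), 'moment': array([-0.005, -0.015,  0.032]), 'grip_width': np.float64(91.57)}
side [  68. -343.  806.]
carton 0.93 [446.  84. 155.] [256. 237.]
carton 0.79 [ 567. -215.  155.] [402. 283.]
carton 0.78 [310. 271. 142.] [156. 229.]
foot_left 0.66 [448.  85. 150.] [256. 237.]
foot_left 0.61 [523. 406. 134.] [195. 165.]
foot_left 0.6 [ 568. -218.  156.] [404. 283.]
foot_right 0.93 [445.  88. 153.] [254. 236.]
foot_right 0.92 [518. 405. 137.] [194. 165.]
foot_right 0.81 [ 568. -211.  155.] [401. 282.]
head_left 0.9 [309. 270. 146.] [155. 229.]
head_left 0.86 [449.  84. 155.] [257. 236.]
head_left 0.69 [517. 404. 135.] [194. 166.]
head_right 0.92 [519. 406. 134.] [194. 166.]
head_right 0.82 [
[... 420 characters left out ...]
foot_left 0.96 [330. 289. 200.] [186. 320.]
foot_left 0.71 [ 591. -188.  199.] [438. 185.]
foot_left 0.65 [476. 116. 204.] [278. 243.]
foot_right 0.91 [ 596. -191.  203.] [440. 182.]
foot_right 0.75 [539. 408. 199.] [128. 209.]
foot_right 0.73 [329. 287. 199.] [187. 320.]
head_left 0.89 [ 595. -190.  203.] [439. 183.]
head_left 0.86 [472. 114. 205.] [279. 245.]
head_left 0.86 [328. 288. 199.] [187. 321.]
head_right 0.91 [ 596. -195.  197.] [441. 182.]
head_right 0.87 [473. 112. 203.] [280. 244.]
head_right 0.61 [329. 286. 201.] [187. 320.]
bay 0.77 [684.  53.   2.] [309. 156.]
tumbler 0.6 [648. 284.  57.] [206. 166.]
pot 0.79 [445. -93.  23.] [373. 259.]
jar 0.63 [490. 288.  91.] [200. 236.]
```

View pics/side1.png

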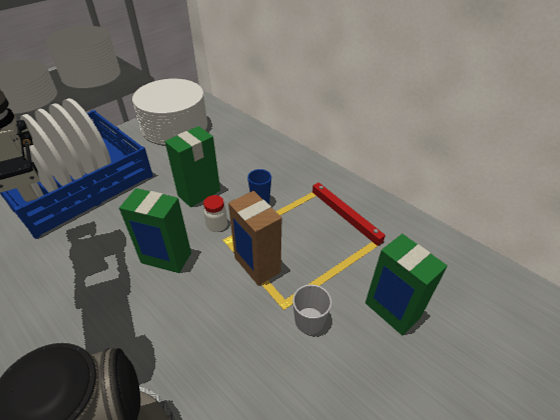

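View pics/top1.png

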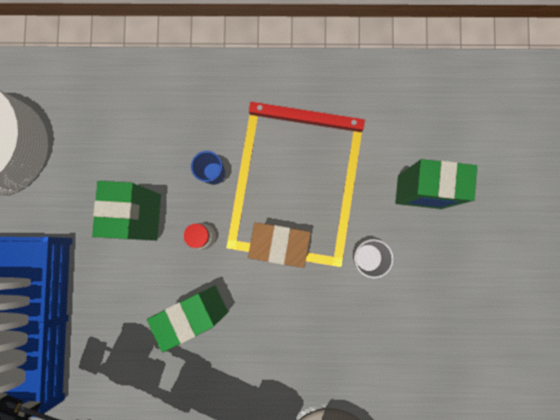

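The brown carton stands at top pixel (279,245), across the near end of the yellow bay. The red bar runs from (250,106) to (363,125). The jar (197,236), tumbler (207,167) and pot (374,258) stand beside it, and the green cartons are look-alikes.

```bash
cat >> h.py <<'E'
def quad(p,mask,z,mina=200):
    m=mask.astype(np.uint8); n,l,s,_=cv2.connectedComponentsWithStats(m)
    i=1+np.argmax(s[1:,4]); pts=np.argwhere(l==i)[:,::-1]
    X=np.array([ray(p,u,v,z)[:2] for u,v in pts]).astype(np.float32)
    return cv2.minAreaRect(X),cv2.boxPoints(cv2.minAreaRect(X))
E
python3 - <<'E'
from h import *
p=cap('top'); im=p['img']; hsv=cv2.cvtColor(im,cv2.COLOR_RGB2HSV); H,S,V=[hsv[:,:,i].astype(int) for i in range(3)]
yel=(H>20)&(H<32)&(S>140)&(V>110)
pts=np.argwhere(yel)[:,::-1]; X=np.array([ray(p,u,v,0)[:2] for u,v in pts]).astype(np.float32)
r=cv2.minAreaRect(X); print('yellow',r,cv2.boxPoints(r).round().tolist())
red=((H<6)|(H>174))&(S>150)&(V>90)
sub=red.copy(); sub[140:]=0; sub[:90]=0
print('red',quad(p,sub,30)[0],quad(p,sub,30)[1].round().tolist())
# carton top: network mask, compare
for t in ('carton',):
    for r in vision.regions_of(p,t):
        m=r['mask']; ys,xs=np.nonzero(m)
        if m.sum()<50 or abs(xs.mean()-279)>20: continue
        q=quad(p,m,200); print('carton',r['confidence'],m.sum(),q[0],q[1].round().tolist(), cv2.boxPoints(cv2.minAreaRect(np.stack([xs,ys],1).astype(np.float32))).round().tolist())
c=im[210:280,235:325]; cv2.imwrite('pics/c.png',cv2.resize(c[:,:,::-1],None,fx=8,fy=8,interpolation=cv2.INTER_CUBIC))
E
```

```text
yellow ((604.6027221679688, 86.42144775390625), (269.3661193847656, 320.1040344238281), 81.31802368164062) [[426.0, -23.0], [742.0, -71.0], [783.0, 195.0], [467.0, 244.0]]
red ((771.8231201171875, 60.936614990234375), (266.9762268066406, 27.594444274902344), 81.31804656982422) [[738.0, -69.0], [765.0, -73.0], [806.0, 191.0], [778.0, 195.0]]
carton 0.75 2081 ((472.840576171875, 114.60592651367188), (109.66207885742188, 70.09037780761719), 80.84506225585938) [[430.0, 66.0], [499.0, 55.0], [516.0, 163.0], [447.0, 174.0]] [[248.0, 258.0], [254.0, 222.0], [311.0, 232.0], [304.0, 268.0]]
```

View pics/c.png

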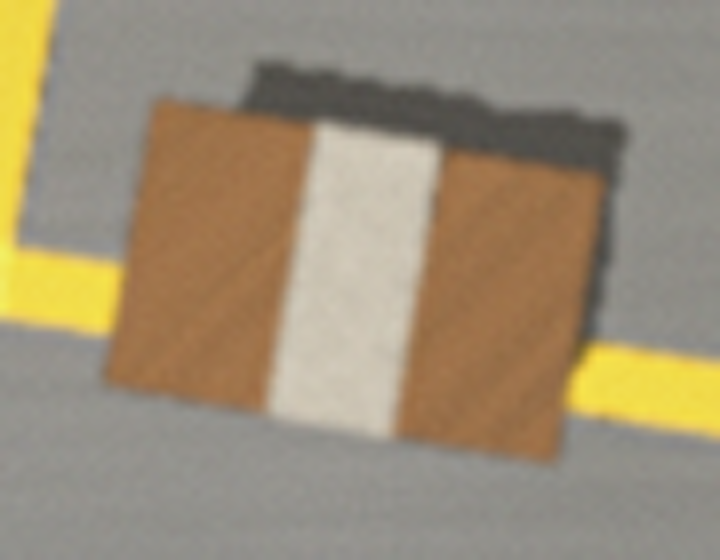

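Call:
arm_command:
  deltas:
    - [0,-0.04,0,-4.5]
    - [0,-0.04,0,-4.5]
    - [0,0,0,0]
  claw: 120

```text
time: 1.4
tool_pos: [160.4, 502.1, 320.3]
tcp_rot: [-1.561, -0.003, -0.15]
contact_force: [0.4, 0.5, 0.4]
grip_width: 72.7
```

Call:
arm_command:
  deltas:
    - [0.03,0,-0.0334,0]
    - [0.03,0,-0.0334,0]
    - [0.03,0,-0.0334,0]
    - [0.03,0,-0.0334,0]
    - [0.03,0,-0.0334,0]

```text
time: 1.9
tool_pos: [283.0, 310.8, 314.4]
tcp_rot: [-1.571, -0.0, -0.152]
contact_force: [1.2, -0.2, 0.3]
grip_width: 48.5
```

Call:
arm_command:
  deltas:
    - [0.03,0,-0.0334,0]
    - [0.03,0,-0.0334,0]
    - [0.03,0,-0.0334,0]
    - [0.029,0,-0.0334,0]
    - [0,0,0,0]

```text
time: 2.4
tool_pos: [382.2, 158.5, 314.2]
tcp_rot: [-1.572, -0.001, -0.159]
contact_force: [0.1, 1.3, -0.2]
grip_width: 48.4
```

Call:
arm_command:
  deltas:
    - [0.022,0,-0.03,0]
    - [0,0.045,0,0]
    - [0,0.045,0,0]
    - [0,0.044,0,0]
    - [0,0,0,0]

```text
time: 2.9
tool_pos: [393.3, 129.4, 176.4]
tcp_rot: [-1.574, 0.011, -0.152]
contact_force: [-0.3, -0.1, 0.3]
grip_width: 48.2
```

Run:
```python
from h import *
o=bot.get_obs();print(o['time'],o['tool_pos'],o['tcp_rot'],o['contact_force'])
a=cap('side'); b=cap('top')
cv2.imwrite('pics/v2.png',np.hstack([cv2.resize(a['img'][130:340,130:410],None,fx=1.4,fy=1.4),cv2.resize(b['img'][90:300,170:450],None,fx=1.4,fy=1.4)])[:,:,::-1])
```

```text
2.9 [393.28464779 129.36849945 176.37789161] [-1.57363553  0.01066248 -0.15196782] [-0.26533471 -0.09398098  0.28750658]
```

View pics/v2.png

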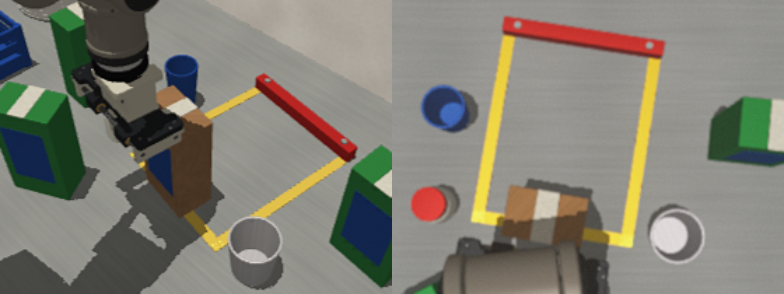

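The gripper hangs square behind the carton (right view, around (545,230)), and everything else is untouched. Now I push.

Call:
arm_command:
  deltas:
    - [0.012,0,0,0]
    - [0.012,0,0,0]
    - [0.008,0,0,0]
    - [0.006,0,0,0]
    - [0.006,0,0,0]

```text
time: 3.5
tool_pos: [441.3, 122.6, 180.9]
tcp_rot: [-1.571, 0.0, -0.152]
contact_force: [-0.5, 0.4, 0.9]
grip_width: 48.6
```

Call:
arm_command:
  deltas:
    - [0.007,0,0,0]
    - [0.007,0,0,0]
    - [0.007,0,0,0]
    - [0.007,0,0,0]
    - [0,0,0,0]

```text
time: 4.0
tool_pos: [469.5, 118.3, 180.6]
tcp_rot: [-1.571, -0.001, -0.152]
contact_force: [-0.3, 0.2, -0.4]
grip_width: 48.8
```

Run:
```python
from h import *
a=cap('side'); b=cap('top')
cv2.imwrite('pics/v3.png',np.hstack([cv2.resize(a['img'][130:340,130:410],None,fx=1.4,fy=1.4),cv2.resize(b['img'][90:300,170:450],None,fx=1.4,fy=1.4)])[:,:,::-1])
```

```text
(no output)
```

View pics/v3.png

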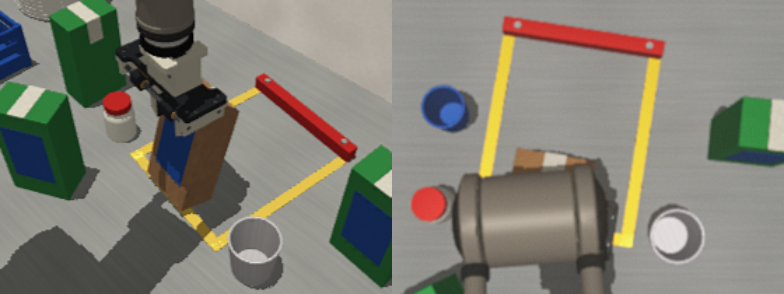

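The carton is tilting squarely about its front edge, with the blue panel facing the fingers. I'll carry on slowly.

Call:
arm_command:
  deltas:
    - [0.005,0,0,0]
    - [0.005,0,0,0]
    - [0.005,0,0,0]
    - [0.004,0,0,0]
    - [0,0,0,0]

```text
time: 4.6
tool_pos: [487.8, 115.5, 180.7]
tcp_rot: [-1.571, -0.0, -0.152]
contact_force: [-0.1, -0.1, 0.1]
grip_width: 48.4
```

Call:
arm_command:
  deltas:
    - [0,0,0,0]
    - [0,0,0,0]
    - [0,0,0,0]
    - [0,0,0,0]

```text
time: 5.0
tool_pos: [487.1, 115.7, 180.8]
tcp_rot: [-1.571, -0.0, -0.152]
contact_force: [-0.0, 0.1, -0.3]
grip_width: 48.7
```

Run:
```python
from h import *
a=cap('side'); b=cap('top')
cv2.imwrite('pics/v4.png',np.hstack([cv2.resize(a['img'][130:340,130:410],None,fx=1.4,fy=1.4),cv2.resize(b['img'][90:300,170:450],None,fx=1.4,fy=1.4)])[:,:,::-1])
```

```text
(no output)
```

View pics/v4.png

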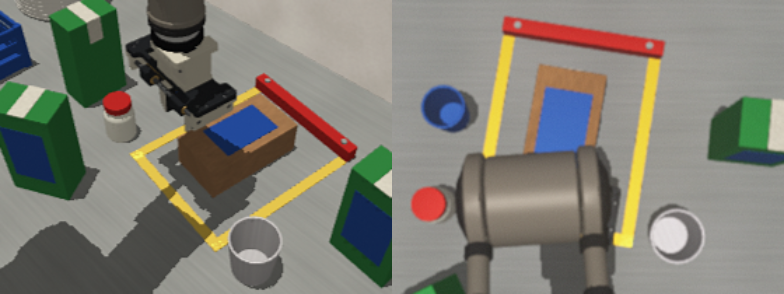

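It has fallen flat in the bay, blue panel up, head edge short of the stop. Next I back off, go down behind it and measure.

Call:
arm_command:
  deltas:
    - [-0.03,0,0,0]
    - [-0.03,0,0,0]
    - [-0.01,0.04,0,0]
    - [0,0.04,0,0]
    - [0,0.035,0,0]

```text
time: 5.6
tool_pos: [417.6, 126.4, 64.8]
tcp_rot: [-1.57, -0.001, -0.151]
contact_force: [0.6, 0.3, -0.1]
grip_width: 48.3
```

Call:
arm_command:
  deltas:
    - [0,0.025,0,0]
    - [0,0,0,0]

```text
time: 5.8
tool_pos: [415.9, 126.0, 38.4]
tcp_rot: [-1.572, 0.006, -0.152]
contact_force: [0.2, 0.5, 0.7]
grip_width: 48.7
```

```bash
cat >> h.py <<'E'
def measure():
    o=bot.get_obs(); p=cap('top'); O=np.array([613,85.]); R=np.array([[.9885,-.151],[.151,.9885]])
    print('tcp bay',R@(o['tool_pos'][:2]-O),o['tool_pos'][2],o['contact_force'].round(1))
    for r in vision.regions_of(p,'carton'):
        ys,xs=np.nonzero(r['mask']); X=ray(p,xs.mean(),ys.mean(),70)[:2]
        if not len(xs) or np.abs(R@(X-O)).max()>120: continue
        q=quad(p,r['mask'],70); print(r['confidence'],q[0]); print((R@(q[1]-O).T).T.round(1).tolist())
    return p
E
python3 - <<'E'
from h import *
p=measure(); a=cap('side')
cv2.imwrite('pics/v5.png',np.hstack([cv2.resize(a['img'][130:340,130:410],None,fx=1.4,fy=1.4),cv2.resize(p['img'][90:300,170:450],None,fx=1.4,fy=1.4)])[:,:,::-1])
E
```

```text
tcp bay [-201.00288987   10.74524613] 38.35769583136005 [0.2 0.5 0.7]
0.73 ((607.8358764648438, 91.7408218383789), (111.69139862060547, 202.61920166015625), 81.1322021484375)
[[-107.6, -49.6], [95.0, -50.3], [95.4, 61.4], [-107.3, 62.0]]
```

View pics/v5.png

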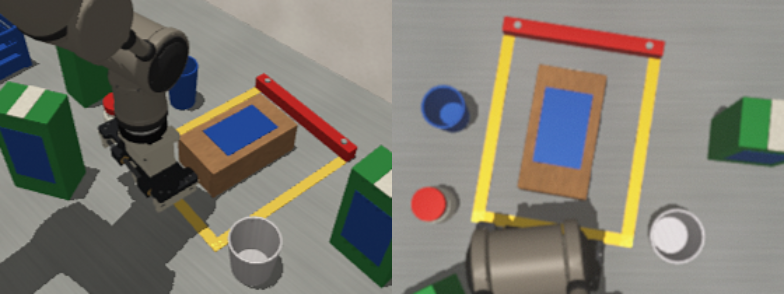

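The carton lies square, with its head end about 55 mm short of the stop and centred at bay y≈6.

Call:
arm_command:
  deltas:
    - [0.02,0,-0.004,0]
    - [0.02,0,0,0]
    - [0.02,0,0,0]
    - [0.01,0,0,0]
    - [0.005,0,0,0]

```text
time: 6.45
tool_pos: [492.8, 110.9, 41.9]
tcp_rot: [-1.57, -0.002, -0.152]
contact_force: [-0.1, -0.0, -0.2]
grip_width: 48.7
```

Call:
arm_command:
  deltas:
    - [0.005,0,0,0]
    - [0.005,0,0,0]
    - [0.005,0,0,0]
    - [0.006,0,0,0]
    - [0.006,0,0,0]

```text
time: 6.95
tool_pos: [518.2, 106.9, 40.6]
tcp_rot: [-1.571, 0.001, -0.151]
contact_force: [-2.2, 0.2, 0.5]
grip_width: 48.6
```

Call:
arm_command:
  deltas:
    - [0.006,0,0,0]
    - [0.006,0,0,0]
    - [0.006,0,0,0]
    - [0.006,0,0,0]
    - [0.003,0,0,0]

```text
time: 7.45
tool_pos: [545.6, 102.6, 40.6]
tcp_rot: [-1.571, -0.0, -0.152]
contact_force: [-3.3, 0.9, 1.9]
grip_width: 48.1
```

```bash
python3 -c "
from h import *
measure()"
```

```text
tcp bay [-69.2934504    7.25901956] 40.63355309959826 [-3.3  0.9  1.9]
0.59 ((690.8641357421875, 80.658935546875), (110.81852722167969, 130.01951599121094), 81.71261596679688)
[[13.0, -48.4], [143.0, -47.5], [142.2, 63.3], [12.2, 62.4]]
```

Call:
arm_command:
  deltas:
    - [0.002,0,0,0]
    - [0.002,0,0,0]
    - [0.002,0,0,0]

```text
time: 7.85
tool_pos: [550.7, 101.9, 40.8]
tcp_rot: [-1.571, 0.0, -0.152]
contact_force: [-4.1, 1.0, 1.6]
grip_width: 48.9
```

Call:
arm_command:
  deltas:
    - [0.001,0,0,0]
    - [0.001,0,0,0]
    - [0,0,0,0]

```text
time: 8.15
tool_pos: [553.0, 101.6, 40.7]
tcp_rot: [-1.571, -0.0, -0.152]
contact_force: [-2.5, -0.0, 1.1]
grip_width: 48.3
```

Call:
arm_command:
  deltas:
    - [0.001,0,0,0]
    - [0.001,0,0,0]
    - [0,0,0,0]

```text
time: 8.45
tool_pos: [554.1, 101.4, 40.7]
tcp_rot: [-1.571, 0.002, -0.152]
contact_force: [-6.4, 0.3, 3.8]
grip_width: 48.5
```

Call:
arm_command:
  deltas:
    - [0.001,0,0,0]
    - [0,0,0,0]

```text
time: 8.65
tool_pos: [554.0, 101.4, 40.7]
tcp_rot: [-1.571, 0.004, -0.152]
contact_force: [-9.2, 1.3, 6.2]
grip_width: 48.4
```

```bash
python3 -c "
from h import *
measure()"
```

```text
tcp bay [-60.77185594   7.2970201 ] 40.69191101186978 [-9.2  1.3  6.2]
0.95 ((701.3311157226562, 78.70252990722656), (111.16064453125, 126.1510009765625), 80.58320617675781)
[[24.5, -47.7], [150.6, -49.3], [152.0, 61.9], [25.9, 63.5]]
```

The force is rising and the TCP has stalled, so the carton is at the stop. One last gentle press to square it, then I retreat.

Call:
arm_command:
  deltas:
    - [0.001,0,0,0]
    - [0.001,0,0,0]
    - [0,0,0,0]
    - [0,0,0,0]

```text
time: 9.15
tool_pos: [553.9, 101.4, 40.6]
tcp_rot: [-1.572, 0.008, -0.151]
contact_force: [-15.9, 2.5, 12.4]
grip_width: 48.6
```

Call:
arm_command:
  deltas:
    - [-0.005,0,0,0]
    - [-0.01,0,0,0]
    - [-0.03,0,0,0]
    - [-0.04,0,0,0]
    - [-0.04,0,0,0]

```text
time: 9.65
tool_pos: [433.3, 119.7, 40.7]
tcp_rot: [-1.57, -0.002, -0.152]
contact_force: [-0.6, 0.7, 0.8]
grip_width: 48.5
```

Call:
arm_command:
  deltas:
    - [-0.01,-0.04,0,0]
    - [0,-0.04,0,0]
    - [0,-0.04,0,0]
    - [0,-0.04,0,0]
    - [0,0,0,0]

```text
time: 10.15
tool_pos: [427.4, 121.6, 205.8]
tcp_rot: [-1.568, -0.012, -0.152]
contact_force: [0.1, -0.4, 0.2]
grip_width: 48.9
```

Run:
```python
from h import *
p=measure(); a=cap('side'); print(bot.get_obs()['time'])
for t in('tumbler','pot','jar'):
    for n,q in(('top',p),('side',a)):
        for r in vision.find_in(q,t)[:1]: print(n,t,round(r['confidence'],2),np.round(w(q,r['xyz'])))
cv2.imwrite('pics/v6.png',np.hstack([cv2.resize(a['img'][130:340,130:410],None,fx=1.4,fy=1.4),cv2.resize(p['img'][90:300,170:450],None,fx=1.4,fy=1.4)])[:,:,::-1])
```

```text
tcp bay [-189.02683262    8.12601056] 205.79314782668467 [ 0.1 -0.4  0.2]
0.64 ((660.031982421875, 84.73416900634766), (112.13080596923828, 208.44384765625), 81.30939483642578)
[[-57.7, -49.2], [150.7, -49.2], [150.8, 62.9], [-57.7, 62.9]]
10.3
top tumbler 0.69 [648. 283.  57.]
side tumbler 0.75 [648. 255.  86.]
top pot 0.83 [445. -95.  23.]
side pot 0.68 [455. -77.  53.]
top jar 0.65 [490. 290.  88.]
side jar 0.97 [480. 283.  60.]
```

View pics/v6.png

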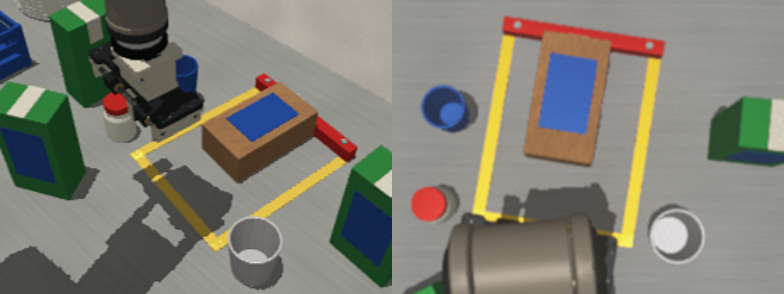

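The carton lies flat, blue up, with its end parallel to the red bar and touching it. The tumbler, pot and jar stand where they were, and the robot is clear. I'm handing in.

```bash
python3 -c "
from h import *
print(job.close_job(), bot.get_obs()['contact_force'])"
```

```text
the job is handed in; nothing more can be done
the job is handed in; nothing more can be done
```

I pushed the brown carton over from behind, near its top, with the half-closed fingers. It fell flat in the bay, blue panel up and about 55 mm short of the stop. I then pushed it along with both fingers until it met the stop bar, with a peak wrist reading of about 20 N. After that I backed off, raised the gripper and handed the job in at about 10.3 s.

**Last checks:**
- **Carton:** the end edge is at bay x ≈ 150.7 mm on both corners (stop face at 150), and its sides are at y ≈ -49 and +63 mm, so it is inside the tape.
- **Bystanders:** the top camera puts the tumbler, pot and jar within about 3 mm of their first readings, all upright in the pictures.
- **Disagreements:**
  - The final image outline made the carton 208 mm long rather than 200, probably because the mask took in some of a side face.
  - The side camera put the tumbler about 16 mm from its first reading. The gripper partly hid it in that view, and the top camera shows no move.
- **Robot:** the contact force was about zero before hand-in. My reading after hand-in was refused.

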